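# Snap the spice canister shut and hold it at the front of the carousel

## Task

First press the open hinged lid of the red-banded spice canister down until its catch snaps and holds it shut by itself. Then turn the carousel until that canister faces front, in line with the yellow tab on the carousel's base, and finish still holding the turntable there with the gripper so that it cannot turn while I stick a label on the canister. Leave everything else on the counter where it is.

Things in the scene. Friction and masses are not known exactly. Their poses are not given: they have to be found in the camera images.
- carousel_base: Fixed round white base of the spice carousel, 300 mm across, 14 mm high; origin at the centre of its underside on the counter. The turntable's upright axis passes through the origin. Its -x axis points to the front, where a yellow tab (32 mm wide) sticks out 28 mm beyond the rim. It does not move.
- front_mark (a point): Point on top of the yellow front tab, on its centre line, 165 mm from the carousel's axis, 14 mm above the counter.
- turntable (a joint): Angle of the round wooden turntable (290 mm across, top 28 mm above the counter) in rad, growing counter-clockwise seen from above. At 0 the red-banded canister is at the rear, opposite the yellow tab; it starts within 1.4 of that and is at the front at +pi or -pi; stops at +-6.2. It stays where it is left (friction about 0.12 N m).
- handle (a point): Centre of the dark wooden bar handle above the turntable's centre, on the carousel's axis, 158 mm above the counter; it turns with the turntable. The bar is 70 mm long (point's y axis), 20 mm thick (point's x axis, which points towards the red-banded canister), 34 mm high (141 to 175 mm above the counter), clear all round: grip it from above across its 20 mm.
- red_canister (a point): Point on the outer wall (the side away from the carousel's axis) of the canister with the red band, 131 mm from the axis, 63 mm above the counter. It is one of four steel canisters fixed on the turntable 90 degrees apart, each 72 mm across and 75 mm high, centred 95 mm from the axis; the other three are shut, 109 mm above the counter with lid.
- lid (a joint): Angle of the red-banded canister's hinged lid in rad: 0 shut and level, about 0.7 to 0.9 open at the start. A weak spring (about 0.06 N m) pushes it open; in the last 0.15 rad a spring catch at the outer rim resists with about 2 to 4 N at the rim, then snaps over and holds it shut near 0. It cannot go below 0.
- lid_hinge (a point): Middle of the lid's hinge, on the canister's rim on the side nearest the carousel's axis, 57 mm from that axis, 103 mm above the counter. The lid's outer end rises when open, so that its top then faces inward and up, to the carousel's axis.
- lid_press (a point): Point on the lid's top face to press on, 55 mm from the hinge along the lid, a 6 mm thick steel disc 76 mm across with a red dot and, 80 mm from the hinge, a small red tongue. With the lid shut it lies 112 mm from the carousel's axis and 109 mm above the counter; open, it swings up and inward about the hinge.
- mortar: Bystander, leave alone: clay mortar, open bowl 150 mm across, 115 mm high; origin at the centre of its underside.
- pestle: Bystander, leave alone: dark wooden pestle lying down, 180 mm long, 38 mm thick; origin at the centre of its underside.
- spoon: Bystander, leave alone: white and blue ceramic soup spoon lying down, 130 mm long; origin at the centre of its underside.
- spinner: Bystander, leave alone: salad spinner, clear bowl with green cover and white press button, 240 mm across, 162 mm high; origin at the centre of its underside.
- bowl: Bystander, leave alone: blue ceramic bowl, 120 mm across, 50 mm high; origin at the centre of its underside.
- cup: Bystander, leave alone: white ceramic cup, 70 mm across, 70 mm high; origin at the centre of its underside.
- bottle: Bystander, leave alone: amber sauce bottle with red cap, 60 mm across, 190 mm high; origin at the centre of its underside.

How it is judged:
On the way, in this order (a step that is already met when the one before it is completed fails the run):
1. the red-banded canister's lid is snapped shut and stays shut (below 0.06 rad) with nothing of the robot on it (value of joint lid below 0.06 rad and contact force between each of the arm, the fingers and lid below 0.2 N), for 0.3 s.
2. the turntable is turned until the red-banded canister is in line with the yellow tab (y of red_canister in the frame of front_mark between -0.016 and 0.016 m and horizontal distance between red_canister and front_mark below 0.06 m), for 0.1 s.
At the end, for the whole second after the job is handed in: The lid is still shut (below 0.06 rad), the canister's outer point is within 16 mm sideways of the yellow tab's centre line (about 7 degrees) on the front side, the turntable is still (below 0.05 rad/s) and the gripper's fingers hold the turntable or its handle with more than 1.5 N (all of step 2 and value of joint lid below 0.06 rad and velocity of joint turntable between -0.05 and 0.05 rad/s and contact force between the fingers and turntable above 1.5 N); the arm keeps its last pose, push and grip.
It fails at once if any of the other things on the counter is moved more than 30 mm (distance of any of mortar, pestle, spoon, spinner, bowl, cup, bottle from where it was at the start of the episode above 0.03 m).
It also fails if it takes over 64 s, if anything falls off the work surface, if the arm or the gripper's body presses on something with over 40 N, if the wrist force passes 120 N, or if a joint passes its speed limit or range.

## Robot

A 7-joint arm with a two-finger parallel gripper is mounted at the origin on the work surface. World frame = base frame: x ahead of the robot, y to its left, z up, the work surface at z = 0. Lengths are in m, angles in rad, forces in N, time in s.
With the tool pointing down it reaches from about 0.4 to 0.85 m from the base axis. Payload 10.4 kg.
Tool frame: the origin (TCP) lies on the centre line of the jaws, within the pads' length; the fingertips stand r.tip_extent ahead of it and the grasp point (between the pads) lies 8 mm behind it (r.tip_extent is the distance from the TCP to the fingertips, in m); z points along the fingers, y is the direction in which the jaws open and shut (so a half turn about z gives the same grasp; the last joint's range is limited). The gripper opens to 87 mm and grips with 3 to 60 N. Pads are 19 mm wide; open, the fingers measure 117 mm over their backs; the gripper's body (75 mm by 190 mm) begins 51 mm behind the grasp point.
Start: joints at [-1.368, 0.332, -0.065, 1.46, 0.022, 1.35, -0.088], TCP at [0.14, 0.609, 0.234] pointing down, gripper open.
Joint ranges: [-2.6, 2.6], [-0.5, 2.12], [-1.47, 1.34], [0.16, 2.42], [-1.27, 4.41], [0.06, 2.06], [-2.6, 2.6]. Speed limits (rad/s): [2.22, 2.22, 2.79, 2.79, 3.14, 3.14, 3.14].

## Interface

Orientations are given as a unit quaternion [x, y, z, w].
In Python, from bench import r gives the robot as it stands.
- The arm moves only by the shell command python3 -m jog 'ROWS' [FORCE]. ROWS is JSON, a list of rows, each a list of 7 numbers: the shift along the tool's x, y, z in cm, then the turn, a rotation vector about the tool's x, y, z in rad, then the opening, from -1 (shut) to 1 (fully open). In form: [[tx, ty, tz, wx, wy, wz, jaw], ...]. A call has 1 to 20 rows; each row shifts and turns the commanded pose from where the row before left it, along the tool's axes as they then stand; what a row does not reach is not made up. A row lasts 1/8 s, in which the tool goes at most 62.5 mm and 10.7 degrees, less where a joint would pass 70% of its speed; a pose out of reach is approached as far as the arm can. A call with a gripper value outside its range is refused whole. The fingers move at their own pace and stop on an object; FORCE is the grip in N (left out, the last holds). Time passes only in rows, so rows that do not move let the fingers close. It gives the time, the measured TCP pose, the force and the opening at its end, in the units of the state.
- r.read_state(): the state, without advancing time (a new reading comes with each control period).
- r.camera(name): name is "scene" or "top"; returns a dict with "frame" (480x640x3 uint8, red, green, blue), "fx", "fy", "cx", "cy" (pixels), "k1" (the pictures are not rectified: a ray, as slopes to the right and down, at radius r is drawn at 1 + k1 r^2 times it, then the intrinsics apply), "camera_from_world" (4x4, takes a point from world to camera coordinates). Camera axes: x right, y down, z forward; pixel columns grow to the right and rows downward; lengths in m; the calibration is good to about 2 mm. A picture is of the moment at which its call begins. There is no depth.
- r.close_job(): hands the job in, once; it reports no verdict.
Trained networks look in a picture, given as the dict that the camera call returned (one of the last four; its "shot" number tells which), for a name from the list of things; names that differ only in an ending like _2 or _b are one class to them, and where a whole thing is asked for, a point or a joint stands for the part that bears it (a point fixed in the world has none). Each returns a list of dicts, best first, with "score" (0 to 1); they miss things now and then, are a little off and sometimes report something else, mostly with a low value. They report only what shows in the picture. A call takes as long as a camera call.
- r.search_frame(picture, thing): "rect" ([left, top, right, bottom] in pixels, round what is visible of it).
The state is a dict: "time": time; "joint_positions": joint angles; "joint_vel": joint speeds; "joint_torque": joint torques, N m; "ee_pos": TCP position; "eef_rot": TCP orientation; "ft_force": force on the tool from outside, world axes, zero at the start; "torque": the same for the moment, N m; "width": finger opening in m.
Only numpy, scipy, OpenCV 4.12 (cv2) and the standard library are available. Lean on these libraries where they do the work, as an engineer would, in place of code of your own. Each camera call takes 0.05 s, during which the arm holds its last target.

## Working session

There is one attempt and no reset: what is moved stays moved. The work goes in short steps, Python scripts to look and compute and a shell command to move; the robot and the scene stay as the last step left them, time stands still between calls to the robot, and variables do not carry over. Pictures are saved under pics/ and viewed, and the job is handed in when it is done.

```bash
ls; mkdir -p pics; python3 - <<'E'
from bench import r
import cv2
s=r.read_state(); print(s); print(r.tip_extent)
for n in ("scene","top"):
    c=r.camera(n); print(n,c["fx"],c["fy"],c["cx"],c["cy"],c["k1"],c["camera_from_world"].tolist() if hasattr(c["camera_from_world"],'tolist') else c["camera_from_world"])
    cv2.imwrite(f"pics/{n}0.png",c["frame"][:,:,::-1])
    for t in ("carousel_base","turntable","handle","red_canister","lid","lid_press","lid_hinge","front_mark"):
        try: print(t,[(d["rect"],round(d["score"],2)) for d in r.search_frame(c,t)][:2])
        except Exception as e: print(t,e)
E
```

```text
pics
{'time': 0.0, 'joint_positions': array([-1.36759439,  0.33287069, -0.06466395,  1.46093059,  0.02164084,
        1.34989457, -0.0884896 ]), 'joint_vel': array([-0.00034401, -0.00121589,  0.00020156,  0.0012598 ,  0.00095162,
       -0.00030921, -0.00039191]), 'joint_torque': array([ 2.77789804e-04, -6.23264909e+01,  2.50001944e-02, -3.89891911e+01,
       -6.13085506e-02,  3.98086687e-02,  1.48921290e-04]), 'ee_pos': array([0.13988744, 0.60877042, 0.23275971]), 'eef_rot': array([ 1.12658231e-01,  9.93633548e-01, -7.03300757e-04, -2.12086540e-05]), 'ft_force': array([-0.40873603, -0.3892713 , -0.83865589]), 'torque': array([-0.01661122,  0.00367771,  0.0073775 ]), 'width': 0.08683379103089729}
0.011
scene 508.79303570478424 508.79303570478424 313.194754804514 230.17615712647316 -0.0941128378042183 [[-0.7709519825488137, 0.6368823027195036, -0.0037380592231946222, 0.3758678618798781], [0.3943031907633794, 0.4726821152652413, -0.7880968288619077, -0.13484794637647093], [-0.500158009390904, -0.6090587413304892, -0.6155399379821334, 1.9921928199707175], [0.0, 0.0, 0.0, 1.0]]
carousel
[... 641 characters left out ...]
217], [-0.9848126352828794, 0.02823248737175018, -0.1713096612686919, 0.5212293369589456], [0.17170055187549954, 0.012039411723924743, -0.9850756179354919, 1.6808482697055527], [0.0, 0.0, 0.0, 1.0]]
carousel_base [([207.7, 289.0, 233.5, 346.8], 0.73), ([271.9, 189.6, 365.8, 292.7], 0.68)]
turntable [([276.8, 189.4, 366.4, 281.1], 0.97), ([427.8, 160.1, 446.7, 183.6], 0.54)]
handle [([273.5, 187.7, 365.4, 282.1], 0.62)]
red_canister [([275.1, 191.6, 364.0, 279.7], 0.78)]
lid [([288.7, 193.9, 315.0, 218.2], 0.6)]
lid_press [([291.2, 188.9, 311.5, 217.4], 0.92)]
lid_hinge [([272.6, 188.2, 366.2, 283.0], 0.7), ([427.5, 159.9, 446.8, 183.3], 0.5)]
front_mark [([272.8, 189.1, 364.2, 290.4], 0.73)]
```

```bash
python3 - <<'E'
import cv2
a=cv2.imread("pics/top0.png"); cv2.imwrite("pics/top0c.png",cv2.resize(a[165:315,245:395],(600,600),interpolation=cv2.INTER_CUBIC))
a=cv2.imread("pics/scene0.png"); cv2.imwrite("pics/scene0c.png",cv2.resize(a[190:320,245:395],(750,650),interpolation=cv2.INTER_CUBIC)[:600])
E
```

```text
(no output)
```

View pics/top0.png

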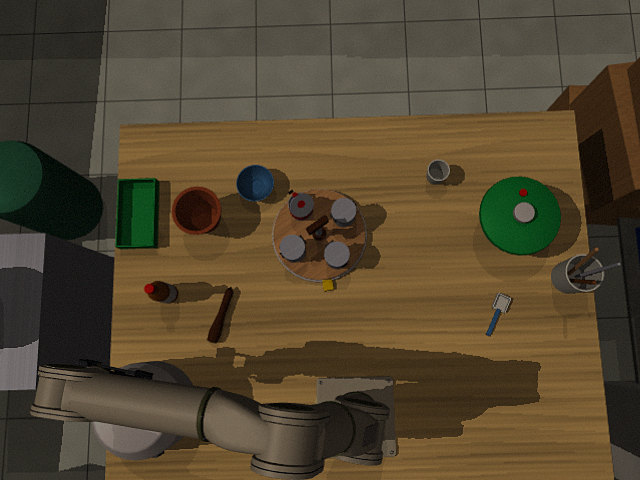

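View pics/scene0.png

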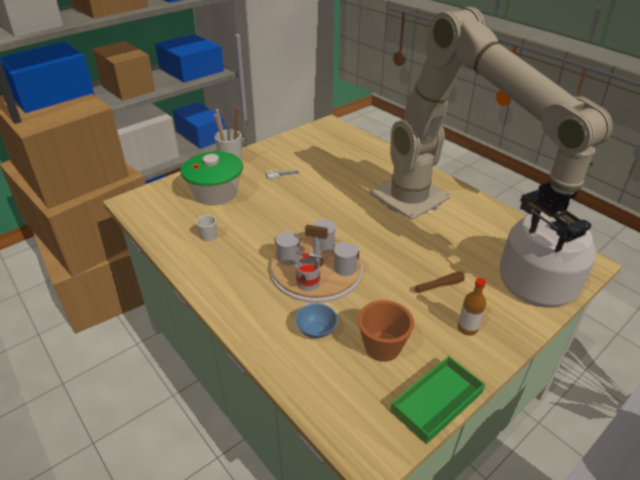

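```bash
sleep 0
```

```text
(no output)
```

View pics/top0c.png

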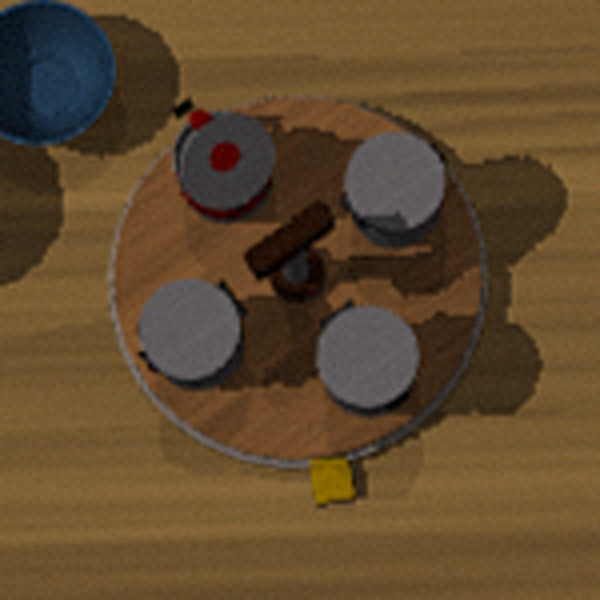

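View pics/scene0c.png

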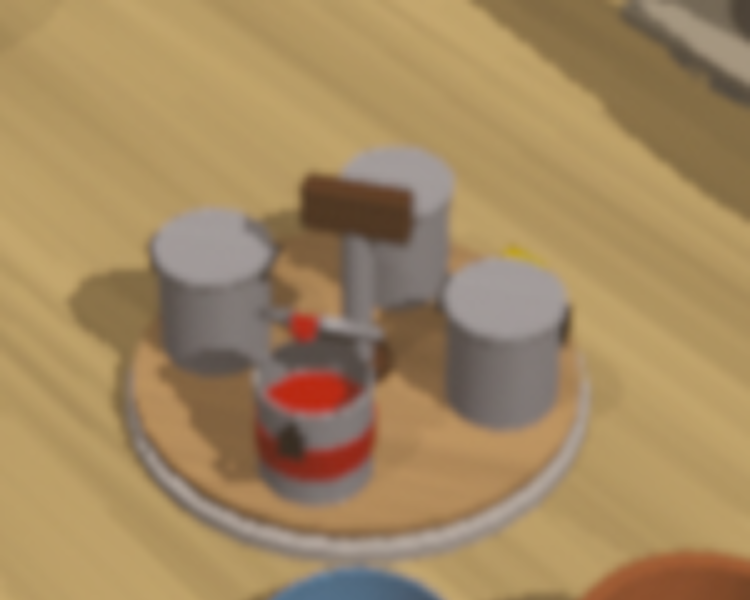

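The top view shows the carousel centred near (319,236), with the yellow tab at (328,285). The open red-dotted lid is at (301,204), rear-left, and the bar handle is at (317,225). The blue bowl sits close by at (255,184). Next I'll fit the pose.

```bash
cat > h.py <<'E'
import numpy as np, cv2
def proj(c,P):
    P=np.atleast_2d(P); T=np.array(c["camera_from_world"]); X=P@T[:3,:3].T+T[:3,3]
    s=X[:,:2]/X[:,2:]; s=s*(1+c["k1"]*(s**2).sum(1,keepdims=True))
    return s*[c["fx"],c["fy"]]+[c["cx"],c["cy"]]
def ray(c,u,z):
    T=np.array(c["camera_from_world"])
    p=(np.array(u,float)-[c["cx"],c["cy"]])/[c["fx"],c["fy"]]; s=p.copy()
    for _ in range(20): s=p/(1+c["k1"]*(s@s))
    R=T[:3,:3]; o=-R.T@T[:3,3]; d=R.T@np.array([s[0],s[1],1]); return o+d*(z-o[2])/d[2]
def comps(c,what,box):
    f=c["frame"]; hsv=cv2.cvtColor(f,cv2.COLOR_RGB2HSV); h,s,v=[hsv[...,i].astype(int) for i in range(3)]
    if what=="yellow": m=(abs(h-27)<5)&(s>200)&(v>90)
    if what=="red": m=((h<5)|(h>174))&(s>170)&(v>70)
    if what=="gray": m=(s<45)&(v>85)
    l,t,rr,b=box; k=np.zeros(m.shape,np.uint8); k[t:b,l:rr]=m[t:b,l:rr]
    n,_,st,ce=cv2.connectedComponentsWithStats(k)
    return [(st[i].tolist(),ce[i].round(2).tolist()) for i in range(1,n) if st[i][4]>5]
E
python3 - <<'E'
from bench import r
from h import *
import pickle
C={n:r.camera(n) for n in("top","scene")}; pickle.dump(C,open("c0.pkl","wb"))
for n,b in(("top",(265,180,375,300)),("scene",(255,210,375,310))):
    for w in("yellow","red","gray"): print(n,w,comps(C[n],w,b))
for t in ["mortar","bowl","cup","bottle","pestle","spinner","spoon"]:
    print(t,[(d["rect"],round(d["score"],2)) for d in r.search_frame(C["top"],t)][:1])
for u,z in(((328.3,285.2),.014),((344,210.5),.109),((292.5,247.8),.109),((337,254.3),.109),((317.5,224.8),.175)): print(ray(C["top"],u,z))
E
```

```text
top yellow [([323, 280, 10, 11, 73], [327.36, 284.96])]
top red [([293, 193, 4, 4, 13], [294.23, 194.23]), ([298, 201, 7, 7, 38], [300.71, 203.74])]
top gray [([332, 198, 24, 24, 428], [343.46, 209.11]), ([280, 235, 25, 25, 472], [291.78, 246.69]), ([325, 242, 25, 25, 478], [336.51, 253.56]), ([281, 261, 41, 21, 57], [300.51, 274.74])]
scene yellow []
scene red [([304, 253, 4, 5, 15], [305.4, 255.13]), ([299, 265, 17, 7, 90], [307.18, 267.97]), ([301, 277, 18, 8, 58], [310.53, 281.83])]
scene gray [([310, 220, 48, 55, 1162], [335.71, 249.36]), ([275, 232, 30, 35, 652], [288.27, 247.96]), ([298, 269, 21, 10, 81], [309.93, 274.42]), ([273, 275, 88, 35, 356], [316.87, 294.82]), ([300, 284, 19, 6, 53], [309.15, 287.28])]
mortar [([171.0, 188.4, 222.6, 236.3], 0.79)]
bowl [([238.7, 165.6, 274.7, 200.4], 0.84)]
cup [([425.8, 158.8, 447.3, 183.2], 0.61)]
bottle [([142.9, 280.8, 176.8, 303.3], 0.95)]
pestle [([206.6, 291.8, 231.8, 343.3], 0.84)]
spinner [([479.4, 175.4, 559.4, 253.6], 0.93)]
spoon [([485.6, 293.8, 506.7, 335.0], 0.91)]
[0.39326066 0.06843152 0.014     ]
[0.60719029 0.01380978 0.109     ]
[0.49822545 0.1699755  0.109     ]
[0.47497533 0.03841351 0.109     ]
[0.5520668  0.09171675 0.175     ]
```

```bash
cat > fit.py <<'E'
from h import *
import pickle
from scipy.optimize import least_squares
C=pickle.load(open("c0.pkl","rb"))
def model(p):
    cx,cy,f,th,L=p   # f: world yaw of base x axis ; th turntable ; red direction = f+th
    a=f+th; u=lambda b:np.array([np.cos(b),np.sin(b)])
    P=lambda b,rr,z:np.r_[np.array([cx,cy])+rr*u(b),z]
    # lid pts: along lid s, hinge at (57,103), top 6mm above
    def lid(s,n=.006):
        rr=.057+s*np.cos(L)-n*np.sin(L); z=.103+s*np.sin(L)+n*np.cos(L); return P(a,rr,z)
    return dict(tab=P(f+np.pi,.164,.014),A=P(a-np.pi/2,.095,.109),B=P(a+np.pi/2,.095,.109),Cc=P(a+np.pi,.095,.109),dot=lid(.055),tongue=lid(.080,.003),handle=np.array([cx,cy,.175]),tip=lid(.084,0))
obs=[("top","tab",(327.6,285),1),("top","A",(343.6,209.5),1),("top","B",(292,247),1),("top","Cc",(336.7,253.9),1),("top","dot",(300.8,203.8),.7),("top","tongue",(294.3,194.3),1),("scene","tongue",(305.6,255.2),1),("top","handle",(317.3,224.7),1)]
def res(p):
    m=model(p); return np.concatenate([(proj(C[n],m[k])[0]-o)/w for n,k,o,w in obs])
if __name__=="__main__":
    s=least_squares(res,[.54,.09,0.15,.5,.8]); print(s.x, np.sqrt(np.diag(np.linalg.inv(s.jac.T@s.jac))))
    for i,o in enumerate(obs): print(o[0],o[1],s.fun[2*i:2*i+2].round(2))
    for k,v in model(s.x).items(): print(k,v.round(4))
    np.save("p.npy",s.x)
    m=model(s.x)
    for k in("A","B","Cc","handle","tab"): print(k,proj(C["scene"],m[k])[0])
    for n,sl,sc in(("top",(165,315,245,395),4),("scene",(190,310,245,395),5)):
        a=cv2.resize(C[n]["frame"][sl[0]:sl[1],sl[2]:sl[3],::-1],None,fx=sc,fy=sc,interpolation=cv2.INTER_CUBIC).copy()
        cx,cy=s.x[:2]; t=np.linspace(0,2*np.pi,80)
        polys=[np.c_[cx+.15*np.cos(t),cy+.15*np.sin(t),0*t+.014]]
        for k in("A","B","Cc"): polys.append(np.c_[m[k][0]+.038*np.cos(t),m[k][1]+.038*np.sin(t),0*t+.109])
        for q in polys:
            uv=(proj(C[n],q)-[sl[2],sl[0]]+.5)*sc; cv2.polylines(a,[uv.astype(int)],True,(255,255,0),1)
        for k,v in m.items():
            uv=(proj(C[n],v)[0]-[sl[2],sl[0]]+.5)*sc; cv2.circle(a,tuple(int(i) for i in uv),3,(0,255,0),-1)
        cv2.imwrite(f"pics/{n}_fit.png",a)
E
python3 fit.py
```

```text
[0.55301393 0.09197952 0.13372972 0.47707586 0.75746352] [0.00118103 0.00122368 0.02028542 0.02509978 0.03463079]
top tab [0.18 1.11]
top A [0.28 0.9 ]
top B [0.56 0.7 ]
top Cc [0.61 0.32]
top dot [-2.25 -2.92]
top tongue [0.49 0.82]
scene tongue [-0.2 -1.7]
top handle [ 0.1  -0.22]
tab [0.3905 0.0701 0.014 ]
A [0.6075 0.0142 0.109 ]
B [0.4985 0.1698 0.109 ]
Cc [0.4752 0.0375 0.109 ]
dot [0.6291 0.1452 0.1451]
tongue [0.6456 0.1568 0.1601]
handle [0.553 0.092 0.175]
tip [0.6497 0.1597 0.1607]
A [286.7388391  238.21298307]
B [345.29931272 248.3152528 ]
Cc [323.27799354 225.39036157]
handle [315.63619794 226.49343633]
tab [347.98845688 242.1868557 ]
```

```bash
sed -i 's/("top","dot",(300.8,203.8),.7),//' fit.py; python3 fit.py
```

```text
[0.55447574 0.09322226 0.14009916 0.47149917 0.71862049] [0.00124629 0.00131225 0.02049003 0.02521372 0.03602682]
top tab [0.1 0.6]
top A [-0.16  0.42]
top B [0.15 0.24]
top Cc [ 0.2  -0.17]
top tongue [-0.34 -0.02]
scene tongue [-0.49 -0.21]
top handle [-0.34 -0.71]
tab [0.3921 0.0703 0.014 ]
A [0.609  0.0154 0.109 ]
B [0.4999 0.171  0.109 ]
Cc [0.4767 0.0387 0.109 ]
dot [0.6318 0.1475 0.1437]
tongue [0.6488 0.1594 0.1579]
handle [0.5545 0.0932 0.175 ]
tip [0.6529 0.1623 0.1583]
A [286.60134945 238.60221862]
B [345.2263192  248.69398559]
Cc [323.16209421 225.73843966]
handle [315.52844008 226.87183298]
tab [347.68524208 242.40637125]
```

View pics/top_fit.png

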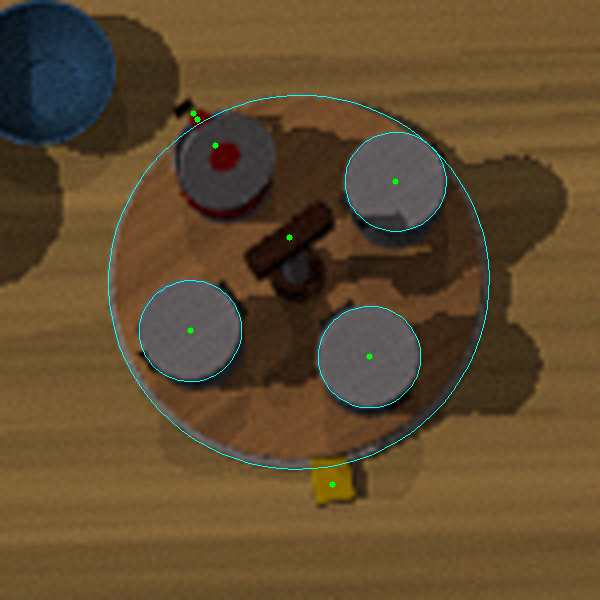

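View pics/scene_fit.png

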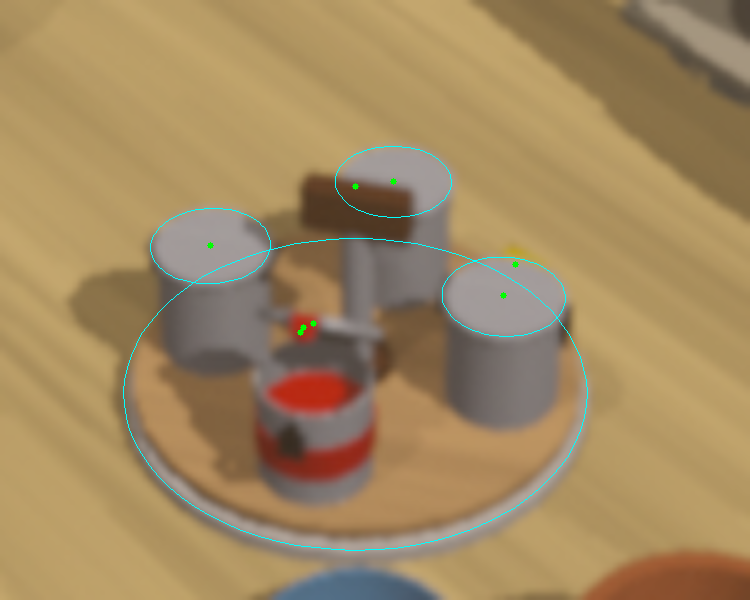

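```bash
python3 -m jog '[[0,0,-4,0,0,0,-1],[0,0,-4,0,0,0,-1],[-4.9,-2.78,0,0,0,0,-1],[-4.9,-2.78,0,0,0,0,-1],[-4.9,-2.78,0,0,0,0,-1],[-4.9,-2.78,0,0,0,0,-1],[-4.9,-2.78,0,0,0,0,-1],[-4.9,-2.78,0,0,0,0,-1],[-4.9,-2.78,0,0,0,0,-1],[-4.9,-2.78,0,0,0,0,-1],[-4.9,-2.78,0,0,0,0,-1],[-4.9,-2.78,0,0,0,0,-1],[-4.9,-2.78,0,0,0,0,-1],[-4.9,-2.78,0,0,0,0,-1],[0,0,0,0,0,-0.167,-1],[0,0,0,0,0,-0.167,-1],[0,0,0,0,0,-0.167,-1],[0,0,0,0,0,-0.167,-1],[0,0,0,0,0,-0.167,-1],[0,0,0,0,0,0,-1]]' 20
cat > st.py <<'E'
from bench import r
import numpy as np
from scipy.spatial.transform import Rotation as R
s=r.read_state(); M=R.from_quat(s["eef_rot"]).as_matrix()
p=np.load("p.npy"); a=p[2]+p[3]
print("t",s["time"],"pos",s["ee_pos"].round(4),"yaw y",round(float(np.arctan2(M[1,1],M[0,1])),3),"z",M[:,2].round(3),"F",s["ft_force"].round(1),"w",round(s["width"],4))
print("q",s["joint_positions"].round(2))
def d(t): print("to",np.round(t,4),"tool cm",((np.array(t)-s["ee_pos"])@M*100).round(2))
print("press .102"); d([p[0]+.102*np.cos(a),p[1]+.102*np.sin(a),.12])
print("handle"); d([p[0],p[1],.150])
E
python3 st.py
```

```text
time: 3.85
ee_pos: [0.6383, 0.1524, 0.3136]
eef_rot: [-0.299, 0.954, 0.0, 0.0]
ft_force: [0.4, 0.1, 1.1]
width: 0.0003
t 3.85 pos [0.6383 0.1524 0.3136] yaw y 2.179 z [ 0.  0. -1.] F [0.4 0.1 1.1] w 0.0003
q [-0.49  0.38  0.26  1.25 -0.09  1.52  1.94]
press .102
to [0.638  0.1518 0.12  ] tool cm [ 0.06 -0.03 19.36]
handle
to [0.5545 0.0932 0.15  ] tool cm [10.26 -0.07 16.35]
```

```bash
python3 -m jog '[[0,0,4,0,0,0,-1],[0,0,4,0,0,0,-1],[0,0,4,0,0,0,-1],[0,0,2.2,0,0,0,-1],[0,0,0,0,0,0,-1]]'
python3 - <<'E'
from bench import r
from h import *
c=r.camera("scene"); cv2.imwrite("pics/s1.png",cv2.resize(c["frame"][170:310,235:395,::-1],None,fx=4,fy=4,interpolation=cv2.INTER_CUBIC))
E
python3 st.py
```

```text
time: 4.47
ee_pos: [0.6373, 0.1522, 0.1699]
eef_rot: [-0.298, 0.954, -0.0, -0.002]
ft_force: [0.1, -0.5, 1.9]
width: 0.0007
t 4.525 pos [0.6381 0.1524 0.1716] yaw y 2.177 z [-0.001 -0.    -1.   ] F [ 0.3  0.1 -0.6] w 0.0004
q [-0.48  0.44  0.24  1.46 -0.11  1.25  1.95]
press .102
to [0.638  0.1518 0.12  ] tool cm [ 0.04 -0.04  5.16]
handle
to [0.5545 0.0932 0.15  ] tool cm [10.25 -0.09  2.16]
```

View pics/s1.png

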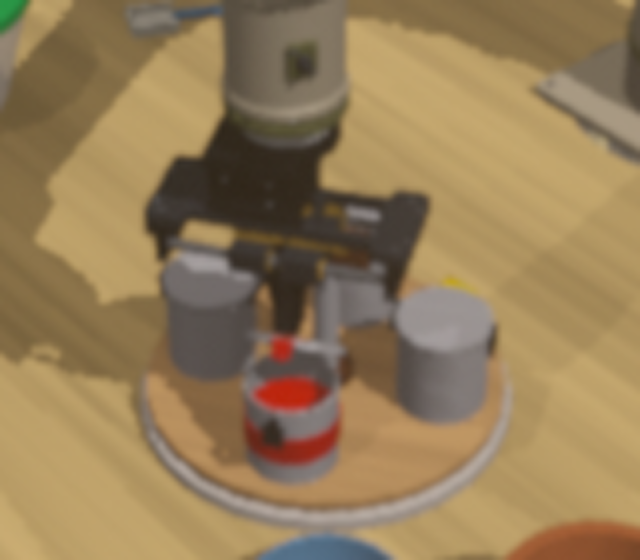

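The closed fingertips are at crop (288,325), just above and inboard of the open lid's red tongue at (282,348). I'll press down in small steps.

```bash
python3 -m jog '[[0,0,0.6,0,0,0,-1],[0,0,0.6,0,0,0,-1],[0,0,0.6,0,0,0,-1],[0,0,0.6,0,0,0,-1],[-0.2,0,0.6,0,0,0,-1],[-0.2,0,0.6,0,0,0,-1],[-0.2,0,0.5,0,0,0,-1],[-0.2,0,0.4,0,0,0,-1],[0,0,0,0,0,0,-1]]'
python3 st.py
```

```text
time: 5.65
ee_pos: [0.6447, 0.157, 0.126]
eef_rot: [-0.3, 0.954, 0.0, -0.0]
ft_force: [0.4, 0.1, 0.1]
width: 0.0006
t 5.65 pos [0.6447 0.157  0.126 ] yaw y 2.18 z [-0.001 -0.    -1.   ] F [0.4 0.1 0.1] w 0.0006
q [-0.48  0.49  0.23  1.49 -0.12  1.17  1.95]
press .102
to [0.638  0.1518 0.12  ] tool cm [ 0.85 -0.04  0.6 ]
handle
to [0.5545 0.0932 0.15  ] tool cm [11.05 -0.07 -2.39]
```

```bash
python3 -m jog '[[0,0,0.2,0,0,0,-1],[0,0,0.2,0,0,0,-1],[0,0,0.2,0,0,0,-1],[0,0,0,0,0,0,-1]]'; python3 -m jog '[[0,0,0.2,0,0,0,-1],[0,0,0,0,0,0,-1]]'
```

```text
time: 6.15
ee_pos: [0.645, 0.1571, 0.1206]
eef_rot: [-0.3, 0.954, 0.0, 0.0]
ft_force: [0.3, 0.4, 0.7]
width: 0.0005
time: 6.4
ee_pos: [0.6453, 0.1568, 0.1202]
eef_rot: [-0.3, 0.954, 0.0, 0.001]
ft_force: [-3.4, -1.3, 12.0]
width: 0.0001
```

Force rises to 12 N at tip height 0.109, so the lid has bottomed out. I'll press slightly more, then lift off and look.

```bash
python3 -m jog '[[0,0,0.15,0,0,0,-1],[0,0,0,0,0,0,-1]]'; python3 -m jog '[[0,0,-1,0,0,0,-1],[0,0,-3,0,0,0,-1],[0,0,-4,0,0,0,-1],[0,0,-4,0,0,0,-1],[0,0,0,0,0,0,-1],[0,0,0,0,0,0,-1],[0,0,0,0,0,0,-1]]'
python3 - <<'E'
from bench import r
from h import *
c=r.camera("scene"); cv2.imwrite("pics/s2.png",cv2.resize(c["frame"][170:310,235:395,::-1],None,fx=4,fy=4,interpolation=cv2.INTER_CUBIC))
E
python3 st.py
```

```text
time: 6.65
ee_pos: [0.6456, 0.1565, 0.1198]
eef_rot: [-0.3, 0.954, -0.0, 0.001]
ft_force: [-6.9, -2.7, 19.3]
width: 0.0008
time: 7.52
ee_pos: [0.6443, 0.1569, 0.2355]
eef_rot: [-0.3, 0.954, 0.0, -0.001]
ft_force: [-0.0, 0.3, 0.6]
width: 0.0007
t 7.575 pos [0.6443 0.1569 0.2357] yaw y 2.18 z [-0.002 -0.001 -1.   ] F [ 0.2  0.1 -0.4] w 0.0002
q [-0.49  0.42  0.25  1.36 -0.1   1.38  1.94]
press .102
to [0.638  0.1518 0.12  ] tool cm [ 0.79 -0.06 11.57]
handle
to [0.5545 0.0932 0.15  ] tool cm [10.99 -0.08  8.59]
```

View pics/s2.png

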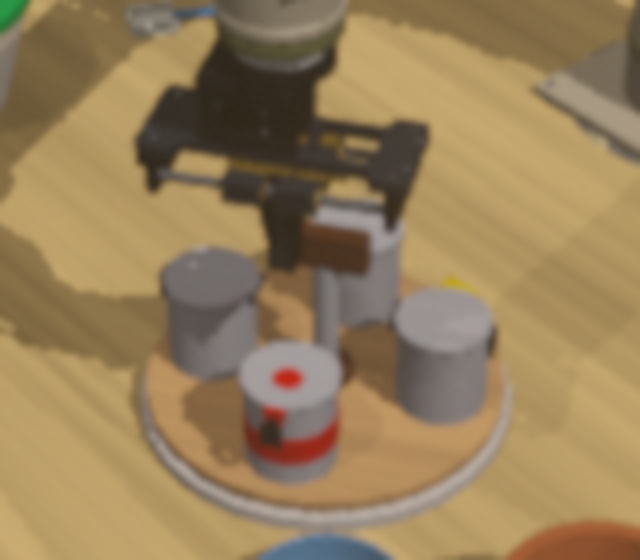

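The lid is shut flush: the red dot is at crop (288,378), the tongue is in the catch, and no robot part is near it. Next I'll move over the handle, open the jaws and turn to align.

```bash
python3 -m jog '[[3.67,0,0,0,0,0,1],[3.67,0,0,0,0,0,1],[3.66,-0.08,0,0,0,0,1],[0,0,0,0,0,0.1743,1],[0,0,0,0,0,0.1743,1],[0,0,0,0,0,0.1743,1],[0,0,0,0,0,0.1743,1],[0,0,0,0,0,0.1743,1],[0,0,0,0,0,0.1743,1],[0,0,0,0,0,0.1743,1],[0,0,0,0,0,0.1743,1],[0,0,0,0,0,0.1743,1],[0,0,0,0,0,0,1]]'
python3 - <<'E'
from bench import r
from h import *
import pickle
C={n:r.camera(n) for n in("top","scene")}; pickle.dump(C,open("c1.pkl","wb"))
c=C["scene"]; cv2.imwrite("pics/s3.png",cv2.resize(c["frame"][170:310,235:395,::-1],None,fx=4,fy=4,interpolation=cv2.INTER_CUBIC))
print(comps(C["scene"],"red",(255,210,375,310)),comps(C["top"],"red",(255,180,375,300)))
p=np.load("p.npy");a=p[2]+p[3]
for rr in(.095,.112): print(proj(c,[p[0]+rr*np.cos(a),p[1]+rr*np.sin(a),.109]))
E
python3 st.py
```

```text
time: 9.2
ee_pos: [0.5548, 0.0933, 0.2364]
eef_rot: [0.461, 0.887, -0.0, -0.0]
ft_force: [0.1, 0.2, -0.7]
width: 0.0869
[([304, 263, 6, 3, 14], [306.5, 264.0]), ([303, 277, 15, 8, 54], [310.8, 281.74])] []
[[307.21225764 263.1240138 ]]
[[305.63736815 266.81423575]]
t 9.3 pos [0.5549 0.0934 0.2367] yaw y 0.616 z [-0.001 -0.    -1.   ] F [ 0.1 -0.7  0.5] w 0.0868
q [-0.6   0.19  0.41  1.65 -0.08  1.32  0.43]
press .102
to [0.638  0.1518 0.12  ] tool cm [-0.03 10.16 11.66]
handle
to [0.5545 0.0932 0.15  ] tool cm [ 0.01 -0.04  8.67]
```

View pics/s3.png

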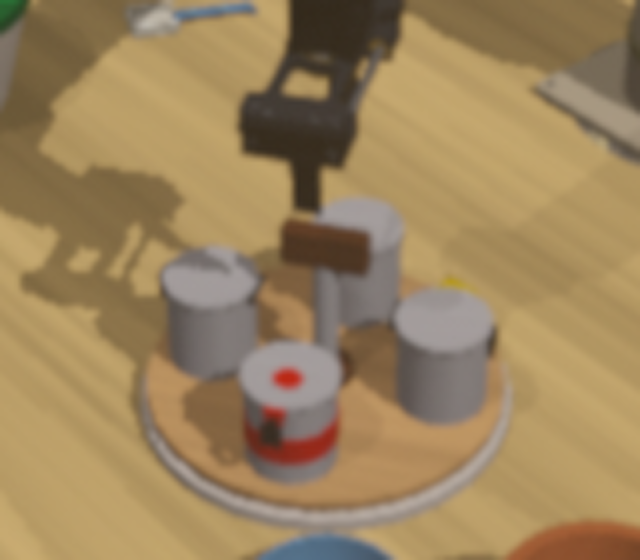

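```bash
python3 -m jog '[[0,0,4,0,0,0,1],[0,0,3,0,0,0,1],[0,0,1.4,0,0,0,1],[0,0,0,0,0,0,1],[0,0,0,0,0,0,-1],[0,0,0,0,0,0,-1],[0,0,0,0,0,0,-1],[0,0,0,0,0,0,-1],[0,0,0,0,0,0,-1],[0,0,0,0,0,0,-1]]' 40; python3 st.py
```

```text
time: 10.55
ee_pos: [0.5551, 0.0934, 0.1531]
eef_rot: [0.462, 0.887, 0.0, -0.0]
ft_force: [0.1, -0.4, 0.6]
width: 0.0351
t 10.55 pos [0.5551 0.0934 0.1531] yaw y 0.611 z [ 0.  0. -1.] F [ 0.1 -0.4  0.6] w 0.0351
q [-0.59  0.26  0.4   1.75 -0.11  1.15  0.45]
press .102
to [0.638  0.1518 0.12  ] tool cm [ 0.03 10.14  3.31]
handle
to [0.5545 0.0932 0.15  ] tool cm [ 0.03 -0.06  0.31]
```

```bash
python3 -m jog '[[0,0,0,0,0,0,-1],[0,0,0,0,0,0,-1],[0,0,0,0,0,0,-1],[0,0,0,0,0,0,-1]]' ; python3 st.py
```

```text
time: 11.05
ee_pos: [0.5572, 0.0949, 0.1532]
eef_rot: [0.461, 0.887, 0.002, 0.002]
ft_force: [14.8, 5.8, -9.0]
width: 0.0199
t 11.05 pos [0.5572 0.0949 0.1532] yaw y 0.613 z [ 0.005  0.002 -1.   ] F [14.8  5.8 -9. ] w 0.0199
q [-0.59  0.26  0.4   1.75 -0.11  1.15  0.45]
press .102
to [0.638  0.1518 0.12  ] tool cm [0.01 9.86 3.37]
handle
to [0.5545 0.0932 0.15  ] tool cm [ 0.02 -0.32  0.32]
```

The bar is gripped at 19.9 mm. Its true centre is about 2.6 mm outward of my estimate, so I'll re-centre to relieve the side force and then turn CCW.

```bash
python3 -m jog '[[0,0.25,0,0,0,0,-1],[0,0,0,0,0,0,-1]]'; python3 -m jog '[[0,0,0,0,0,-0.08,-1],[0,0,0,0,0,-0.12,-1],[0,0,0,0,0,-0.12,-1],[0,0,0,0,0,0,-1]]'; python3 st.py
```

```text
time: 11.3
ee_pos: [0.5573, 0.095, 0.1531]
eef_rot: [0.461, 0.887, 0.0, 0.0]
ft_force: [1.0, 0.4, 1.8]
width: 0.0198
time: 11.8
ee_pos: [0.5575, 0.0953, 0.1532]
eef_rot: [0.315, 0.949, 0.001, 0.0]
ft_force: [4.1, 1.7, -0.8]
width: 0.0199
t 11.8 pos [0.5575 0.0953 0.1532] yaw y 0.931 z [ 0.001  0.001 -1.   ] F [ 4.1  1.7 -0.8] w 0.0199
q [-0.55  0.26  0.35  1.74 -0.1   1.15  0.76]
press .102
to [0.638  0.1518 0.12  ] tool cm [-3.08  9.33  3.33]
handle
to [0.5545 0.0932 0.15  ] tool cm [ 0.12 -0.35  0.32]
```

```bash
python3 -m jog '[[0,0,0,0,0,-0.12,-1],[0,0,0,0,0,-0.12,-1],[0,0,0,0,0,-0.12,-1],[0,0,0,0,0,-0.12,-1],[0,0,0,0,0,-0.12,-1],[0,0,0,0,0,-0.12,-1],[0,0,0,0,0,-0.12,-1],[0,0,0,0,0,-0.12,-1],[0,0,0,0,0,-0.12,-1],[0,0,0,0,0,0,-1],[0,0,0,0,0,0,-1]]'; python3 st.py
```

```text
time: 13.18
ee_pos: [0.5576, 0.0965, 0.1531]
eef_rot: [-0.218, 0.976, 0.001, 0.001]
ft_force: [4.9, 5.8, -2.5]
width: 0.0199
t 13.175 pos [0.5576 0.0965 0.1531] yaw y 2.009 z [ 0.001  0.002 -1.   ] F [ 4.9  5.8 -2.5] w 0.0199
q [-0.44  0.26  0.22  1.74 -0.06  1.15  1.81]
press .102
to [0.638  0.1518 0.12  ] tool cm [-9.62  1.59  3.33]
handle
to [0.5545 0.0932 0.15  ] tool cm [ 0.43 -0.17  0.31]
```

Half turned with low forces. Now I'll release, lift, rewind by π and regrasp.

```bash
python3 -m jog '[[0,0,0,0,0,0,1],[0,0,0,0,0,0,1],[0,0,0,0,0,0,1],[0,0,0,0,0,0,1],[0,0,0,0,0,0,1],[0,0,0,0,0,0,1],[0,0,-4,0,0,0,1],[0,0,-4,0,0,0,1],[0,0,0,0,0,0,1]]'; python3 st.py
python3 - <<'E'
from bench import r
from h import *
import pickle
C={n:r.camera(n) for n in("top","scene")}; pickle.dump(C,open("c2.pkl","wb"))
c=C["scene"]; cv2.imwrite("pics/s4.png",cv2.resize(c["frame"][170:310,235:395,::-1],None,fx=4,fy=4,interpolation=cv2.INTER_CUBIC))
E
```

```text
time: 14.3
ee_pos: [0.5588, 0.095, 0.2364]
eef_rot: [-0.218, 0.976, 0.0, 0.003]
ft_force: [0.3, 0.6, 0.1]
width: 0.0863
t 14.3 pos [0.5588 0.095  0.2364] yaw y 2.011 z [ 0.006  0.002 -1.   ] F [0.3 0.6 0.1] w 0.0863
q [-0.44  0.19  0.23  1.63 -0.05  1.31  1.8 ]
press .102
to [0.638  0.1518 0.12  ] tool cm [-9.52  1.77 11.69]
handle
to [0.5545 0.0932 0.15  ] tool cm [0.51 0.03 8.64]
```

View pics/s4.png

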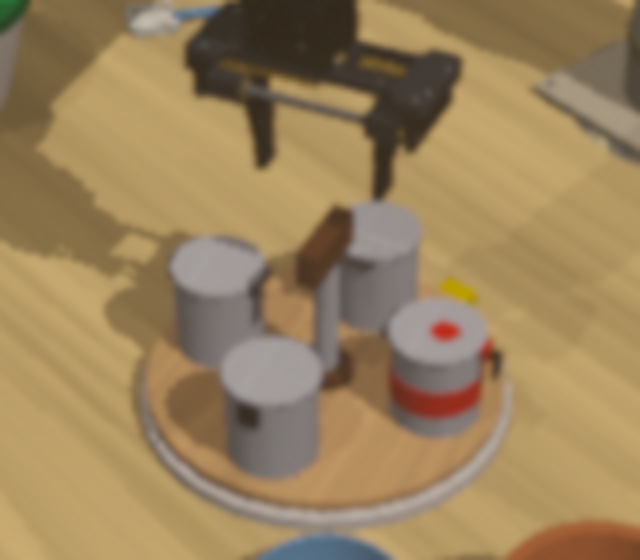

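The red canister is now at crop (440,330), left of the base, with its lid still shut (dot at (445,331)). The yellow tab is at (460,290). Rewinding the wrist now.

```bash
python3 -m jog '[[0,0.15,0,0,0,0.1745,1],[0,0,0,0,0,0.1745,1],[0,0,0,0,0,0.1745,1],[0,0,0,0,0,0.1745,1],[0,0,0,0,0,0.1745,1],[0,0,0,0,0,0.1745,1],[0,0,0,0,0,0.1745,1],[0,0,0,0,0,0.1745,1],[0,0,0,0,0,0.1745,1],[0,0,0,0,0,0.1745,1],[0,0,0,0,0,0.1745,1],[0,0,0,0,0,0.1745,1],[0,0,0,0,0,0.1745,1],[0,0,0,0,0,0.1745,1],[0,0,0,0,0,0.1745,1],[0,0,0,0,0,0.1745,1],[0,0,0,0,0,0.1745,1],[0,0,0,0,0,0.1745,1],[0,0,0,0,0,0,1],[0,0,0,0,0,0,1]]'; python3 st.py
```

```text
time: 16.9
ee_pos: [0.5562, 0.0962, 0.2324]
eef_rot: [0.975, 0.221, -0.001, 0.0]
ft_force: [-0.0, 0.6, 0.6]
width: 0.087
t 16.9 pos [0.5562 0.0962 0.2324] yaw y -1.126 z [-0.001 -0.    -1.   ] F [-0.   0.6  0.6] w 0.087
q [-0.71  0.21  0.53  1.65 -0.11  1.31 -1.29]
press .102
to [0.638  0.1518 0.12  ] tool cm [ 9.79 -1.5  11.23]
handle
to [0.5545 0.0932 0.15  ] tool cm [-0.27  0.19  8.24]
```

```bash
python3 -m jog '[[0.1,0,4,0,0,0,1],[0,0,3,0,0,0,1],[0,0,1,0,0,0,1],[0,0,0,0,0,0,1],[0,0,0,0,0,0,-1],[0,0,0,0,0,0,-1],[0,0,0,0,0,0,-1],[0,0,0,0,0,0,-1],[0,0,0,0,0,0,-1],[0,0,0,0,0,0,-1],[0,0,0,0,0,0,-1],[0,0,0,0,0,0,-1],[0,0,0,0,0,0,-1],[0,0,0,0,0,0,-1]]' 40; python3 st.py
```

```text
time: 18.65
ee_pos: [0.5575, 0.0964, 0.153]
eef_rot: [0.976, 0.219, 0.0, 0.0]
ft_force: [0.6, -1.0, -0.7]
width: 0.0199
t 18.65 pos [0.5575 0.0964 0.153 ] yaw y -1.13 z [ 0. -0. -1.] F [ 0.6 -1.  -0.7] w 0.0199
q [-0.69  0.28  0.52  1.75 -0.15  1.15 -1.26]
press .102
to [0.638  0.1518 0.12  ] tool cm [ 9.64 -1.57  3.3 ]
handle
to [0.5545 0.0932 0.15  ] tool cm [-0.41  0.16  0.3 ]
```

```bash
python3 -m jog '[[0,0,0,0,0,-0.08,-1],[0,0,0,0,0,-0.12,-1],[0,0,0,0,0,-0.12,-1],[0,0,0,0,0,-0.12,-1],[0,0,0,0,0,-0.12,-1],[0,0,0,0,0,-0.12,-1],[0,0,0,0,0,-0.12,-1],[0,0,0,0,0,-0.12,-1],[0,0,0,0,0,-0.12,-1],[0,0,0,0,0,-0.12,-1],[0,0,0,0,0,-0.12,-1],[0,0,0,0,0,0,-1],[0,0,0,0,0,0,-1]]'; python3 st.py
python3 - <<'E'
from bench import r
from h import *
import pickle
C={n:r.camera(n) for n in("top","scene")}; pickle.dump(C,open("c3.pkl","wb"))
c=C["scene"]; cv2.imwrite("pics/s5.png",cv2.resize(c["frame"][170:310,235:395,::-1],None,fx=4,fy=4,interpolation=cv2.INTER_CUBIC))
c=C["top"]; cv2.imwrite("pics/t5.png",cv2.resize(c["frame"][165:315,245:395,::-1],None,fx=4,fy=4,interpolation=cv2.INTER_CUBIC))
for n in C: print(n,comps(C[n],"red",(255,180,375,310)),comps(C[n],"yellow",(255,180,375,310)),comps(C[n],"gray",(255,180,375,310)))
E
```

```text
time: 20.27
ee_pos: [0.5564, 0.097, 0.153]
eef_rot: [0.652, 0.758, -0.0, -0.001]
ft_force: [-5.2, 0.6, 3.1]
width: 0.0196
t 20.275 pos [0.5564 0.097  0.153 ] yaw y 0.151 z [-0.002  0.001 -1.   ] F [-5.2  0.6  3.1] w 0.0196
q [-0.55  0.26  0.34  1.74 -0.1   1.15 -0.02]
press .102
to [0.638  0.1518 0.12  ] tool cm [4.19 8.89 3.29]
handle
to [0.5545 0.0932 0.15  ] tool cm [-0.35 -0.25  0.3 ]
top [] [] [([275, 222, 22, 25, 426], [285.51, 233.86]), ([276, 252, 28, 27, 44], [289.41, 268.3])]
scene [([335, 228, 4, 2, 8], [336.5, 228.5]), ([330, 243, 15, 6, 40], [337.65, 246.22])] [([347, 240, 7, 6, 26], [349.88, 242.77])] [([320, 190, 4, 2, 6], [321.17, 190.33]), ([323, 216, 4, 3, 6], [324.17, 216.67]), ([325, 223, 22, 21, 306], [336.05, 233.24]), ([308, 224, 6, 5, 12], [310.83, 225.92]), ([283, 226, 25, 60, 1060], [294.51, 257.52]), ([314, 240, 6, 22, 99], [316.01, 250.36]), ([327, 250, 25, 34, 682], [338.79, 265.53]), ([273, 275, 88, 35, 361], [316.81, 294.86])]
```

View pics/s5.png

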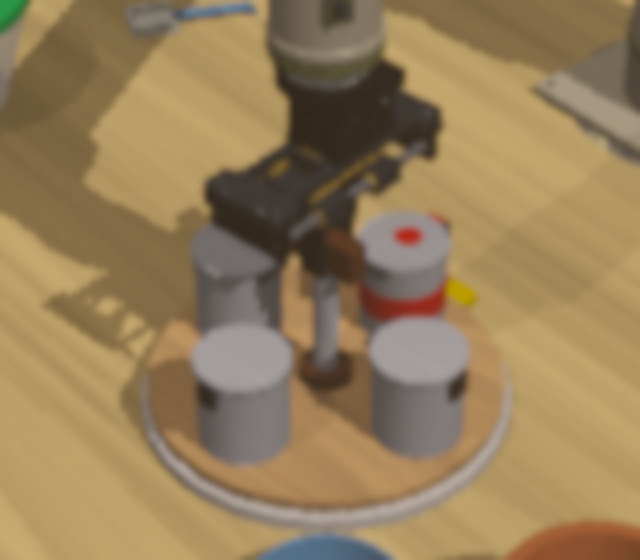

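View pics/t5.png

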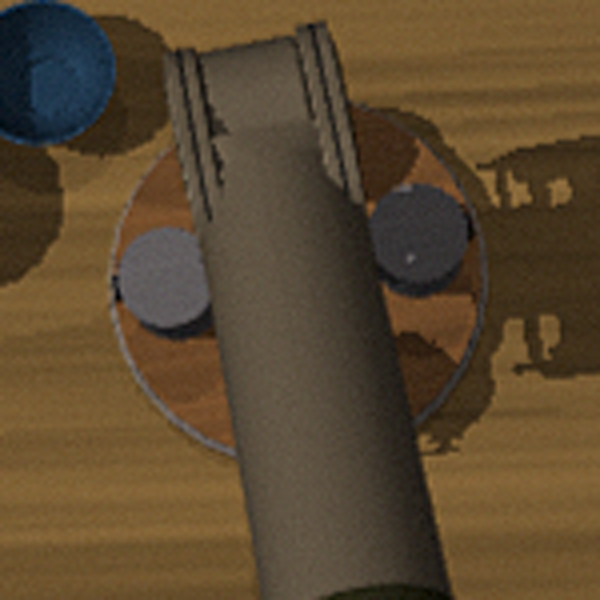

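```bash
python3 - <<'E'
from h import *
import pickle
c0=pickle.load(open("c0.pkl","rb"));c3=pickle.load(open("c3.pkl","rb"))
t=c3["top"];s=c3["scene"]
L=ray(t,(285.8,234.0),.109);R_=ray(t,(349.2,223.3),.109)
v=R_-L; print("L,R",L,R_,np.hypot(*v[:2]),"mid",(L+R_)/2); a3=np.arctan2(v[1],v[0])-np.pi/2
print("red dir-pi from side lids", (a3+np.pi+np.pi)%(2*np.pi)-np.pi, (a3)%(2*np.pi))
for cen in((.5545,.0932),(.557,.0965)):
    tab=ray(c0["top"],(327.6,284.8),.014); tabs=ray(s,(349.9,242.8),.014); print("tab",tab,tabs)
    print("f top",np.arctan2(cen[1]-tab[1],cen[0]-tab[0]),"scene",np.arctan2(cen[1]-tabs[1],cen[0]-tabs[0]))
    for u in((336.5,228.5),(337,228.7)):
        d=ray(s,u,.109); print("dot",d,np.arctan2(cen[1]-d[1],cen[0]-d[0]),np.hypot(cen[0]-d[0],cen[1]-d[1]))
E
```

```text
L,R [0.54050542 0.18941205 0.109     ] [ 5.67551722e-01 -5.63882599e-04  1.09000000e-01] 0.1918915265658899 mid [0.55402857 0.09442408 0.109     ]
red dir-pi from side lids 0.14141669814680302 3.283009351736596
tab [0.39456276 0.07057279 0.014     ] [0.38769323 0.07675462 0.014     ]
f top 0.14054284738893524 scene 0.09827185663028168
dot [0.45300331 0.0776186  0.109     ] 0.15232712298656784 0.10268572998006247
dot [0.452461   0.07944955 0.109     ] 0.1339499220975653 0.10296131471466817
tab [0.39456276 0.07057279 0.014     ] [0.38769323 0.07675462 0.014     ]
f top 0.15827859719035628 scene 0.11610041874439947
dot [0.45300331 0.0776186  0.109     ] 0.17960134413984194 0.10569682995620736
dot [0.452461   0.07944955 0.109     ] 0.16167774821672448 0.10592034894309298
```

```bash
python3 -m jog '[[0,0,0,0,0,0,-1],[0,0,0,0,0,0,-1],[0,0,0,0,0,0,-1],[0,0,0,0,0,0,-1]]' 40; python3 st.py; python3 - <<'E'
from bench import r
from h import *
c=r.camera("scene"); cv2.imwrite("pics/s6.png",c["frame"][:,:,::-1])
print(comps(c,"red",(320,215,375,260)))
E
```

```text
time: 20.88
ee_pos: [0.5564, 0.097, 0.153]
eef_rot: [0.652, 0.758, -0.001, -0.001]
ft_force: [-5.3, 1.0, 3.6]
width: 0.02
t 20.875 pos [0.5564 0.097  0.153 ] yaw y 0.151 z [-0.002  0.    -1.   ] F [-5.3  1.   3.6] w 0.02
q [-0.55  0.26  0.34  1.74 -0.1   1.15 -0.02]
press .102
to [0.638  0.1518 0.12  ] tool cm [4.19 8.89 3.28]
handle
to [0.5545 0.0932 0.15  ] tool cm [-0.35 -0.25  0.3 ]
[([335, 228, 4, 2, 8], [336.5, 228.5]), ([330, 243, 15, 6, 38], [337.97, 246.18])]
```

View pics/s6.png

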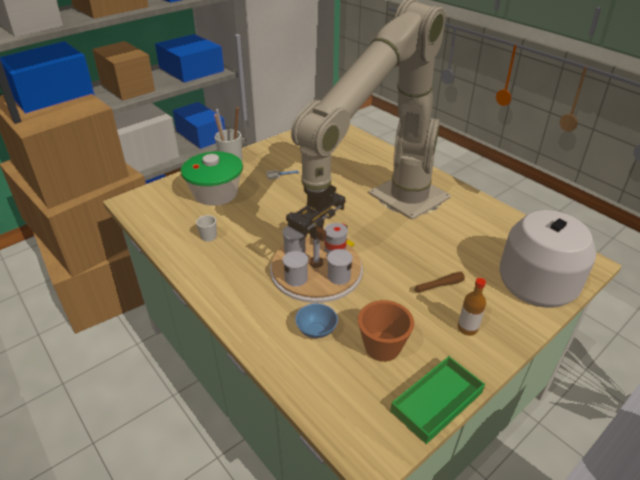

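The red canister is at (337,240), in front towards the tab at (350,243), with its lid shut (dot at (336,228)). The gripper holds the bar, and all the other items are where they were. Handing in.

```bash
python3 -c "
from bench import r
print(r.close_job())"
```

```text
the job is handed in; nothing more can be done
None
```

The lid is shut, the red-banded canister faces the yellow tab, and the gripper is holding the turntable there by its handle. The job is handed in at about 21 s of the 64 s allowed; no verdict is reported.

- **Lid:** I pressed it down with the closed fingertips, and the force rose to about 19 N once it bottomed out at 109 mm. After I lifted off, the pictures showed it flush and staying shut by itself, and it was still shut in the last picture.
- **Turning:** I turned the turntable 2.67 rad counter-clockwise by the handle in two grasps. The second grasp still holds the bar at 20 mm opening with a 40 N grip, and the last readings showed the arm steady.
- **Alignment:** The canister's direction measured 0.14 rad from the side lids and 0.15 rad from the gripper. The tab measured about 0.14–0.16 rad from the top camera, so they agree within about 0.02 rad; the tolerance is about 0.12 rad.
- **Disagreements:**
  - The scene camera put the tab at 0.10–0.12 rad. I set that aside because the canister partly hides the tab in that view.
  - The handle's centre was about 3 mm from my first camera estimate, so I re-centred on it after gripping.
- **Other items:** Nothing else on the counter looked moved in the last picture. I judged that by eye and did not measure it.

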